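# Roll a vial to the contact sensor with a paddle

## Task

Take the white paddle by its orange grip and, with its flat face, gently roll the amber vial along the track, over the yellow lip and up to the black sprung sensor pad, without lifting the vial out of the track and without the gripper touching it. Keep the vial pressed against the pad for a full second with a push of about 6 newtons (more than 4, never more than 12) for the reading, then ease off so that the vial stays lying in the bay between lip and pad, and stand the paddle upright on the bench again. Leave the jar, the bottle and the small carton where they are.

Things in the scene. Friction and masses are not known exactly. Their poses are not given: they have to be found in the camera images.
- track: Fixed straight track on the bench, 330 mm long (x), 93 wide (y). Origin: centre of its underside, at bench height; +x is the rolling direction, z up. Aluminium floor 8 mm above the bench, black strip before the lip; two blue side walls 77 mm apart inside, tops 22 mm above the bench. Beyond the lip is the bay, closed by a grey sensor block (up to 47 mm above the bench) with a black pad facing the lip.
- lip (a point): Middle of the top of the rounded yellow lip across the track floor, at track x = +70 mm; it stands 2 mm above the floor, and rolling the vial over it takes about 1 N. A vial resting in the bay against the lip has its centre at x = +78 mm.
- bay (a point): Middle of the range in which the black pad's face can stand, at track x = +116 mm, 20 mm above the bench. The block is clamped elsewhere each time and not measured: the pad's free face is between x = +104 and +128 mm. Pad 56 mm wide; damped spring along x, yields from 1 N, then 2.5 N per mm, 6 mm travel, then hard. It springs back with the vial: sudden release may throw it over the lip.
- vial: Amber glass vial, white label, silver crimp cap: cylinder of 23 mm diameter, 75 mm long, 30 to 65 g, lying across the track. Origin: its centre, on the axis, 11.5 mm above the track floor; y runs along it towards the cap, and it turns about y as it rolls. Starts at rest with its centre at track x = -85 to -30 mm; rolls with a little resistance and soon stops by itself.
- paddle: Push paddle, 90 g, standing upright, loose: white block 24 mm (x) by 50 (y) by 26 high, whose two like flat faces at x = +12 and -12 mm do the pushing; steel collar up to 30 mm; upright orange grip 16 mm (x) by 24 (y), 30 to 82 mm high. Origin: centre of the underside; z up along the grip. Best held across x, about 50 mm above the underside, firmly (30 N or more).
- septa_jar: Bystander: small white jar with a green lid, 45 mm wide and 45 mm high, loose. Origin: centre of the underside.
- bottle: Bystander: small glass bottle with a blue cap, 56 mm wide and 108 mm high, loose. Origin: centre of the underside. Behind it stands a tall fixed cabinet (over 0.4 m high) with a closed door: its front face is at world x = 0.70, the door handle reaches to 0.68, and it spans world y = -0.35 to +0.33; keep the wrist and the arm clear of it.
- ferrule_box: Bystander: small white and red carton, 46 by 62 by 24 mm high, loose. Origin: centre of the underside.
There are look-alikes about, which are no part of the job. Leave any turquoise look-alike of the paddle alone.

How it is judged:
By the outcome, as a careful person would: the job done as asked, in the order asked, and still so for the second after the job is handed in, with the robot touching nothing.
It also fails if it takes over 72 s, if anything falls off the work surface, if the arm or the gripper's body presses on something with over 40 N, if the wrist force passes 120 N, or if a joint passes its speed limit or range.

## Robot

A 7-joint arm with a two-finger parallel gripper is mounted at the origin on a cart in front of the work surface, level with it; the furniture and walls round the work are solid. World frame = base frame: x ahead of the robot, y to its left, z up, the work surface at z = 0. Lengths are in mm, angles in rad, forces in N, time in s.
With the tool pointing down it reaches from about 425 to 950 mm from the base axis. Payload 16.7 kg.
Tool frame: the origin (TCP) lies midway between the tips of the shut fingers; the grasp point (between the pads) lies 19 mm behind it; x points along the fingers, y is the direction in which the jaws open and shut, and the axes are right-handed (so a half turn about x gives the same grasp; the last joint's range is limited). The gripper opens to 94 mm and grips with 3 to 60 N. Pads are 16 mm wide; open, the fingers measure 119 mm over their backs; the gripper's body (75 mm by 177 mm) begins 78 mm behind the grasp point.
Start: joints at [-1.448, 0.426, 0.074, 1.606, -0.034, 1.111, -0.067], TCP at [181.87, 649.998, 205.467] pointing down, gripper open.
Joint ranges: [-2.85, 2.85], [-0.5, 2.14], [-1.23, 1.37], [0.21, 2.46], [-1.02, 4.16], [0.16, 2.05], [-2.73, 2.73]. Speed limits (rad/s): [1.89, 1.89, 2.39, 2.39, 3.01, 3.01, 3.01].

## Interface

Orientations are given as a unit quaternion [w, x, y, z].
In Python, from plant import * gives the robot as it stands.
- The arm moves only by the shell command python3 -m jog 'ROWS'. ROWS is JSON, a list that holds one entry, the list of rows, each a list of 7 numbers: the shift along the world's x, y, z in cm, then the turn, a rotation vector about the world's x, y, z in rad, then the opening, from 0 (shut) to 1 (fully open). A call has 1 to 8 rows; each row shifts and turns the commanded pose from where the row before left it; what a row does not reach is not made up. A row lasts 1/10 s, in which the tool goes at most 50 mm and 8.59 degrees, less where a joint would pass 70% of its speed; a pose out of reach is approached as far as the arm can. A call is refused whole if a number of a shift passes 5 or a number of a turn 0.15, either way. A call with a gripper value outside its range is refused whole. The fingers move at their own pace and stop on an object; the grip force is fixed at half the most. Time passes only in rows, so rows that do not move let the fingers close. It gives the time, the measured TCP pose, the force and the opening at its end, in the units of the state.
- get_obs(): the state, without advancing time (a new reading comes with each control period).
- grab_frame(name): name is "side" or "top" or "wrist"; returns (picture, depth): 384x512x3 uint8, blue, green, red; 384x512 float32, mm along the optical axis (not along the pixel's ray), 0 where there is no reading.
- camera_info(name): a dict with "intrinsics" (3x3 intrinsics, pixels), "xyz" and "attitude" of the camera in the world; the wrist camera has in their place "tool_from_camera" (4x4, takes a point from camera to tool coordinates, whose origin is the TCP and whose axes are the tool frame's). Camera axes: x right, y up, looking along -z (the intrinsics and any distortion apply to the point x, -y, -z); pixel columns grow to the right and rows downward; lengths in mm; the calibration is good to about 2 mm. A picture is of the moment at which its call begins: read the wrist's pose just before it. camera_info takes no time and is no camera call.
- close_job(): hands the job in, once; it reports no verdict.
The state is a dict: "t": time; "joint_pos": joint angles; "qvel": joint speeds; "joint_efforts": joint torques, N m; "ee_pos": TCP position; "orientation": TCP orientation; "ft_force": force on the tool from outside, world axes, zero at the start; "ft_torque": the same for the moment, N m; "opening": finger opening in mm.
Only numpy, scipy, OpenCV 4.12 (cv2) and the standard library are available. Lean on these libraries where they do the work, as an engineer would, in place of code of your own. Each camera call takes 0.05 s, during which the arm holds its last target.

## Working session

There is one attempt and no reset: what is moved stays moved. The work goes in short steps, Python scripts to look and compute and a shell command to move; the robot and the scene stay as the last step left them, time stands still between calls to the robot, and variables do not carry over. Pictures are saved under pics/ and viewed, and the job is handed in when it is done.

```bash
ls; mkdir -p pics; python3 - <<'E'
from plant import *
import cv2
o=get_obs();print(o)
for n in("side","top","wrist"):
    print(n,camera_info(n))
for n in("side","top"):
    p,d=grab_frame(n);cv2.imwrite(f"pics/{n}0.png",p)
    import numpy as np
    np.save(f"pics/{n}0.npy",d)
E
```

```text
pics
{'t': 0.0, 'joint_pos': array([-1.44750928,  0.42672691,  0.0738454 ,  1.6065833 , -0.03413297,
        1.11083499, -0.06712526]), 'qvel': array([-0.00175974,  0.00025474,  0.00221395, -0.00178275, -0.00115631,
       -0.000597  , -0.00238838]), 'joint_efforts': array([-1.06097803e-03, -9.35817933e+01,  3.66670489e+00, -4.54199266e+01,
       -4.86568885e-02,  2.02040572e-02,  1.06835985e-04]), 'ee_pos': array([181.75341123, 649.61235212, 204.7893175 ]), 'orientation': array([ 0.70049644,  0.0957135 ,  0.70057643, -0.09662466]), 'ft_force': array([-0.00811019, -0.06436666,  0.15771382]), 'ft_torque': array([-0.05736745,  0.03737655, -0.01076925]), 'opening': 94.0722462817928}
side {'intrinsics': array([[367.88673668,   0.        , 254.20016565],
       [  0.        , 367.88673668, 195.98227325],
       [  0.        ,   0.        ,   1.        ]]), 'xyz': array([-105.64964864,  406.75084113,  651.53319539]), 'attitude': array([-0.48125657, -0.23063271,  0.37087816,  0.76003293])}
top {'intrinsics': array([[408.30595511,   0.        , 255.43077894],
       [  0.        , 408.30595511, 197.54707795],
       [  0.        ,   0.        ,   1.        ]]), 'xyz': array([ 465.29989209,   70.50606134, 1324.12417691]), 'attitude': array([-0.70395129, -0.01654777,  0.02342054,  0.7096691 ])}
wrist {'intrinsics': array([[312.00635751,   0.        , 253.30176993],
       [  0.        , 312.00635751, 196.7097414 ],
       [  0.        ,   0.        ,   1.        ]]), 'tool_from_camera': array([[-3.70358296e-04,  2.53680800e-01, -9.67287917e-01,
        -1.79852796e+02],
       [ 9.99999835e-01, -3.31430292e-04, -4.69804004e-04,
        -1.12505390e+00],
       [-4.39768772e-04, -9.67287931e-01, -2.53680636e-01,
        -7.27775238e+01],
       [ 0.00000000e+00,  0.00000000e+00,  0.00000000e+00,
         1.00000000e+00]])}
```

View pics/side0.png

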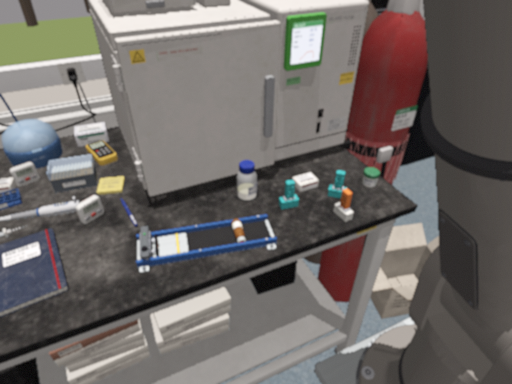

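View pics/top0.png

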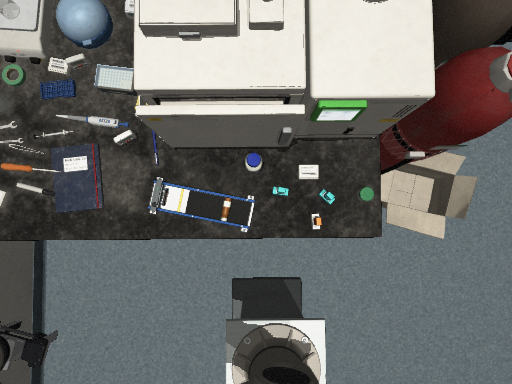

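The orange-grip white paddle is at side (345,203) and top (317,221). Two turquoise look-alikes stand at top (281,190) and (327,197). The vial is at top (226,209), the lip is yellow at (182,201), and the pad block is at (157,195). I'll check this with enlarged crops.

```bash
cat > h.py <<'E'
import numpy as np, cv2
from scipy.spatial.transform import Rotation as R
from plant import *
def Rq(q): return R.from_quat([q[1],q[2],q[3],q[0]]).as_matrix()
def cam(n,o=None):
    i=camera_info(n)
    if n=="wrist":
        o=o or get_obs(); T=np.eye(4);T[:3,:3]=Rq(o['orientation']);T[:3,3]=o['ee_pos']
        T=T@np.array(i['tool_from_camera']);return i['intrinsics'],T[:3,:3],T[:3,3]
    return i['intrinsics'],Rq(i['attitude']),np.array(i['xyz'])
def ray(c,u,v):
    K,Rm,p=c; d=np.array([(u-K[0,2])/K[0,0],-(v-K[1,2])/K[1,1],-1.]);return p,Rm@d
def atz(c,u,v,z):
    p,d=ray(c,u,v);return p+d*(z-p[2])/d[2]
def proj(c,P):
    K,Rm,p=c;q=Rm.T@(np.asarray(P,float)-p);return np.array([K[0,2]+K[0,0]*q[0]/-q[2],K[1,2]-K[1,1]*q[1]/-q[2]])
def dep(c,u,v,D):
    p,d=ray(c,u,v);return p+d*D[int(round(v)),int(round(u))]
def tri(c1,uv1,c2,uv2):
    p1,d1=ray(c1,*uv1);p2,d2=ray(c2,*uv2)
    s=np.linalg.lstsq(np.c_[d1,-d2],p2-p1,rcond=None)[0]
    a,b=p1+d1*s[0],p2+d2*s[1];return (a+b)/2,np.linalg.norm(a-b)
def pose():
    o=get_obs();Rm=Rq(o['orientation']);print('t',round(o['t'],2),'tcp',o['ee_pos'].round(1),'x',Rm[:,0].round(3),'y',Rm[:,1].round(3),'F',o['ft_force'].round(2),'open',round(o['opening'],1));return o
E
python3 - <<'E'
from h import *
s=cv2.imread('pics/side0.png');t=cv2.imread('pics/top0.png')
cv2.imwrite('pics/side0c.png',cv2.resize(s[150:280,120:400],None,fx=2.85,fy=2.85,interpolation=cv2.INTER_CUBIC))
cv2.imwrite('pics/top0c.png',cv2.resize(t[140:240,140:390],None,fx=3.2,fy=3.2,interpolation=cv2.INTER_CUBIC))
c=cam('top');D=np.load('pics/top0.npy')
for n,u,v in [('paddle',317,221),('vial',226,209),('lip',182,201),('block',157,195),('bottle',253,161),('jar',367,194),('box',309,171),('edge',250,239)]:
    print(n,atz(c,u,v,0).round(),dep(c,u,v,D).round())
E
```

```text
paddle [ 462. -142.    0.] [ 463. -129.   79.]
vial [504. 153.   0.] [503. 151.  30.]
lip [531. 295.   0.] [531. 294.   7.]
block [551. 376.   0.] [548. 366.  43.]
bottle [660.  64.   0.] [644.  65. 109.]
jar [ 549. -306.    0.] [ 546. -291.   53.]
box [ 626. -118.    0.] [ 622. -114.   28.]
edge [406.  76.   0.] [ 366.   80. -900.]
```

View pics/side0c.png

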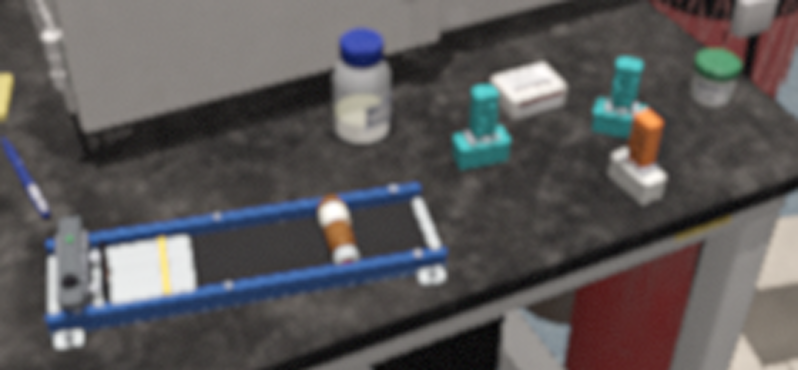

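View pics/top0c.png

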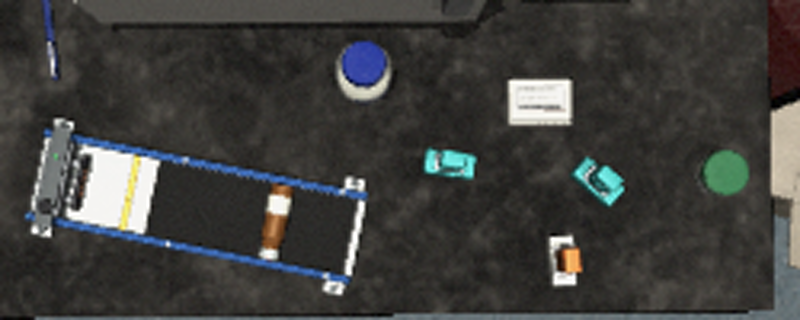

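The paddle is confirmed: white block and orange grip at top-crop (563,260), clearly different from the turquoise ones. The vial's silver cap end is at (268,253). Next I'll move the wrist camera over the track.

```bash
python3 -m jog '[[[2.2,-4,0.3,0,0,0,1],[2.2,-4,0.3,0,0,0,1],[2.2,-4,0.3,0,0,0,1],[2.2,-4,0.3,0,0,0,1],[2.2,-4,0.3,0,0,0,1],[2.2,-4,0.3,0,0,0,1],[2.2,-4,0.3,0,0,0,1],[2.2,-4,0.3,0,0,0,1]]]'; python3 -m jog '[[[2.4,-4,0,0,0,0,1],[2.4,-4,0,0,0,0,1],[2.4,-4,0,0,0,0,1],[0,0,0,0,0,0,1],[0,0,0,0,0,0,1],[0,0,0,0,0,0,1]]]'
python3 - <<'E'
from h import *
o=pose();c=cam('wrist',o);p,d=grab_frame('wrist');cv2.imwrite('pics/w1.png',p);np.savez('pics/w1.npz',d=d,K=c[0],R=c[1],p=c[2])
E
```

```text
t: 0.9
ee_pos: [358.4, 328.1, 229.5]
orientation: [0.7, 0.096, 0.701, -0.096]
ft_force: [0.8, 0.9, 0.2]
opening: 93.9
t: 1.5
ee_pos: [429.4, 210.8, 229.3]
orientation: [0.7, 0.096, 0.701, -0.096]
ft_force: [1.0, -0.4, 0.2]
opening: 93.7
t 1.5 tcp [429.4 210.8 229.3] x [-0. -0. -1.] y [ 0.268  0.963 -0.   ] F [ 1.   -0.38  0.19] open 93.7
```

View pics/w1.png

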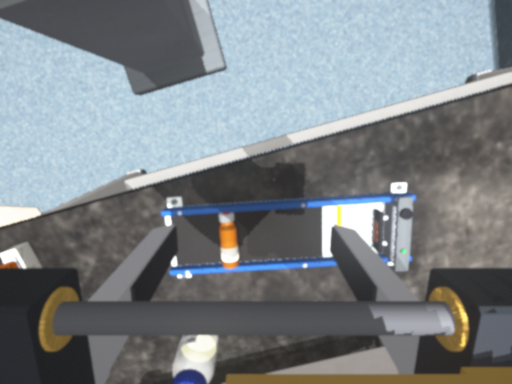

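```bash
python3 - <<'E'
from h import *
p=cv2.imread('pics/w1.png')
cv2.imwrite('pics/w1c.png',cv2.resize(p[175:285,155:420],None,fx=3,fy=3,interpolation=cv2.INTER_CUBIC))
E
```

```text
(no output)
```

View pics/w1c.png

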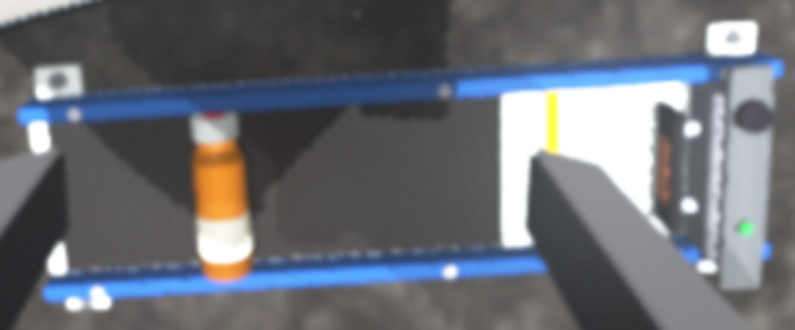

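```bash
cat >> h.py <<'E'
def wcam(f):
    z=np.load(f);return (z['K'],z['R'],z['p']),z['d']
E
python3 - <<'E'
from h import *
p=cv2.imread('pics/w1.png');c,D=wcam('pics/w1.npz')
hsv=cv2.cvtColor(p,cv2.COLOR_BGR2HSV)
m=((hsv[...,0]>104)&(hsv[...,0]<125)&(hsv[...,1]>170)&(hsv[...,2]>70))
def pts(m,rows,cols,z):
    vs,us=np.nonzero(m[rows,cols]);vs=vs+rows.start;us=us+cols.start
    return np.array([atz(c,u,v,z) for u,v in zip(us,vs)]),us,vs
res=[]
for nm,r in(('near',slice(190,219)),('far',slice(252,282))):
    P,us,vs=pts(m,r,slice(160,425),20)
    l=cv2.fitLine(P[:,:2].astype(np.float32),cv2.DIST_HUBER,0,.01,.01).ravel()
    if l[1]<0:l[:2]*=-1
    s=(P[:,:2]-l[2:])@l[:2]
    print(nm,len(us),l,np.degrees(np.arctan2(l[1],l[0])),'ends',(l[2:]+l[:2]*s.min()),(l[2:]+l[:2]*s.max()));res.append(l)
my=(hsv[...,0]>22)&(hsv[...,0]<35)&(hsv[...,1]>150)&(hsv[...,2]>120)
P,us,vs=pts(my,slice(200,270),slice(330,350),10)
print('lip',len(us),P.mean(0),us.mean(),vs.min(),vs.max())
# depth checks
for u,v in [(228,235),(231,258),(300,240),(300,204),(350,220),(374,215),(376,235),(403,230)]: print((u,v),dep(c,u,v,D).round(1),p[v,u])
E
```

```text
near 11 [  0.45546746   0.8902524  446.52243     89.511444  ] 62.90498 ends [444.10132545  84.77917512] [448.3455678   93.07493123]
far 174 [2.0884311e-01 9.7794914e-01 5.4873151e+02 1.6422722e+02] 77.945435 ends [527.80314408  66.22602653] [568.53819853 256.97596888]
lip 35 [515.30491168 304.66733225  10.        ] 338.51428571428573 207 224
(228, 235) [494.9 157.5  31.4] [ 48 153 243]
(231, 258) [527.3 151.9  30.7] [255 255 255]
(300, 240) [536.2 246.6   9.8] [81 81 82]
(300, 204) [482.  257.5  22.8] [128  89  68]
(350, 220) [526.9 318.7   8. ] [255 255 255]
(374, 215) [526.7 350.   12.3] [121 118 114]
(376, 235) [550.  344.2  23.9] [ 86  97 128]
(403, 230) [543.3 372.4  42.3] [208 203 194]
```

```bash
python3 - <<'E'
from h import *
p=cv2.imread('pics/w1.png');c,D=wcam('pics/w1.npz')
hsv=cv2.cvtColor(p,cv2.COLOR_BGR2HSV).astype(int)
m=((hsv[...,0]>100)&(hsv[...,0]<128)&(hsv[...,1]>90))
L={}
for nm,r in(('near',slice(188,222)),('far',slice(250,284))):
    vs,us=np.nonzero(m[r,160:425]);vs=vs+r.start;us=us+160
    P=np.array([dep(c,u,v,D) for u,v in zip(us,vs)]);P=P[(P[:,2]>16)&(P[:,2]<28)]
    l=cv2.fitLine(P[:,:2].astype(np.float32),cv2.DIST_HUBER,0,.01,.01).ravel()
    if l[1]<0:l[:2]*=-1
    s=(P[:,:2]-l[2:])@l[:2]
    print(nm,len(P),P[:,2].mean(),l,np.degrees(np.arctan2(l[1],l[0])),np.percentile(s,[0,1,99,100]));L[nm]=l
d=L['near'][:2]+L['far'][:2];d/=np.linalg.norm(d);n=np.array([-d[1],d[0]]) # n=+track y (left of d)
a=L['near'][2:]@n;b=L['far'][2:]@n
print('width',a-b,'mid',(a+b)/2,'dir',d)
O=n*(a+b)/2
# profile of track along s: everything near center line
lip=atz(c,338.5,215,10)[:2]@d
print('lip s',lip)
org=O+d*(lip-70);print('origin',org)
# vial cluster: amber and white points z>20
vs,us=np.nonzero(np.ones_like(D[200:275,200:260]));vs+=200;us+=200
P=np.array([dep(c,u,v,D) for u,v in zip(us,vs)])
q=(P[:,:2]-org);s=q@d;t=q@n
k=(abs(t)<37)&(P[:,2]>22)&(P[:,2]<40)
print('vial',k.sum(),s[k].mean(),np.percentile(s[k],[2,98]),np.percentile(t[k],[2,98]),P[k,2].max())
A=np.c_[t[k],np.ones(k.sum())];print('skew',np.linalg.lstsq(A,s[k],rcond=None)[0])
# pad edge: depth profile on rows
for v in range(208,240,4):
    row=[dep(c,u,v,D) for u in range(360,395)]
    print(v,[(u,round((r[:2]-org)@d),round((r[:2]-org)@n),round(r[2])) for u,r in zip(range(360,395,2),row[::2])])
E
```

```text
near 1555 21.69322063241743 [2.0196161e-01 9.7939342e-01 4.7702435e+02 2.3566389e+02] 78.348305 [-158.31907165 -154.86457761  167.50321802  170.4783762 ]
far 1100 21.529943859411983 [2.0407833e-01 9.7895455e-01 5.5313873e+02 1.8648824e+02] 78.22444 [-125.60289406 -122.47631607  199.80294223  202.39536054]
width 84.51288 mid -461.50208 dir [0.2030201 0.9791746]
lip s 402.919627971104
origin [519.48048805 232.29224959]
vial 849 -78.63596257582374 [-89.29468804 -68.79029697] [-35.78747803  35.59699803] 33.59563674142527
skew [-4.47510698e-03 -7.86370691e+01]
208 [(360, 99, 27, 8), (362, 101, 27, 10), (364, 104, 27, 10), (366, 107, 26, 9), (368, 110, 26, 9), (370, 112, 26, 9), (372, 115, 26, 10), (374, 118, 25, 9), (376, 120, 25, 9), (378, 123, 25, 9), (380, 126, 25, 8), (382, 129, 25, 8), (384, 131, 25, 9), (386, 130, 27, 17), (388, 131, 29, 23), (390, 130, 31, 30), (392, 131, 32, 34), (394, 132, 33, 36)]
212 [(360, 99, 21, 9), (362, 102, 21, 9), (364, 105, 21, 9), (366, 108, 20, 8), (368, 110, 20, 9), (370, 112, 20, 10), (372, 114, 21, 11), (374, 116, 21, 13), (376, 117, 23, 19), (378,
[... 1606 characters left out ...]
), (362, 103, -8, 8), (364, 105, -8, 8), (366, 108, -8, 8), (368, 111, -9, 8), (370, 113, -9, 9), (372, 116, -9, 9), (374, 116, -6, 16), (376, 116, -3, 23), (378, 116, -1, 30), (380, 117, 0, 33), (382, 121, -1, 30), (384, 131, -8, 13), (386, 130, -5, 21), (388, 130, -3, 26), (390, 130, 0, 33), (392, 132, 0, 34), (394, 134, 1, 36)]
236 [(360, 19, 89, 249), (362, 103, -14, 8), (364, 105, -14, 9), (366, 108, -14, 8), (368, 111, -14, 9), (370, 114, -15, 8), (372, 116, -14, 9), (374, 116, -11, 17), (376, 116, -9, 23), (378, 116, -6, 30), (380, 119, -6, 30), (382, 121, -6, 30), (384, 130, -13, 15), (386, 130, -10, 22), (388, 130, -8, 27), (390, 129, -5, 35), (392, 132, -5, 35), (394, 133, -4, 38)]
```

The depth gives a clean fit. The track axis is at 78.3°, the vial is at track x = −79 and the pad face is at x ≈ 116. Next I'll look at the paddle.

```bash
python3 -m jog '[[[0.2,-4.2,0,0,0,0.01,1],[0.2,-4.2,0,0,0,0.01,1],[0.2,-4.2,0,0,0,0.01,1],[0.2,-4.2,0,0,0,0.01,1],[0.2,-4.2,0,0,0,0.01,1],[0.2,-4.2,0,0,0,0.01,1],[0.2,-4.2,0,0,0,0.01,1],[0.2,-4.2,0,0,0,0,1]]]'; python3 -m jog '[[[0,0,0,0,0,0,1],[0,0,0,0,0,0,1],[0,0,0,0,0,0,1]]]'
python3 - <<'E'
from h import *
o=pose();c=cam('wrist',o);p,d=grab_frame('wrist');cv2.imwrite('pics/w2.png',p);np.savez('pics/w2.npz',d=d,K=c[0],R=c[1],p=c[2])
E
```

```text
t: 2.35
ee_pos: [446.0, -126.5, 229.7]
orientation: [0.704, 0.071, 0.703, -0.071]
ft_force: [1.2, 0.8, 0.3]
opening: 93.8
t: 2.65
ee_pos: [446.1, -124.5, 229.3]
orientation: [0.703, 0.071, 0.704, -0.071]
ft_force: [-0.1, 1.1, -0.8]
opening: 94.3
t 2.65 tcp [ 446.1 -124.5  229.3] x [-0.  0. -1.] y [ 0.199  0.98  -0.   ] F [-0.06  1.14 -0.75] open 94.3
```

View pics/w2.png

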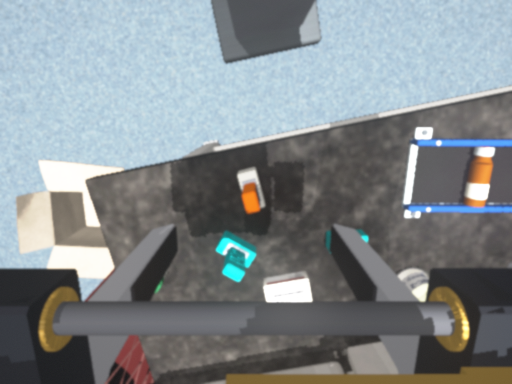

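The paddle is at (250,190), with its grip top at (252,199) and its white block at (248,180). A turquoise paddle is close by at (235,255).

```bash
python3 - <<'E'
from h import *
p=cv2.imread('pics/w2.png');c,D=wcam('pics/w2.npz')
cv2.imwrite('pics/w2c.png',cv2.resize(p[155:290,200:300],None,fx=4,fy=4,interpolation=cv2.INTER_CUBIC))
hsv=cv2.cvtColor(p,cv2.COLOR_BGR2HSV).astype(int)
r=(slice(160,222),slice(228,275))
vs,us=np.nonzero(np.ones(D[r].shape));vs+=160;us+=228
P=np.array([dep(c,u,v,D) for u,v in zip(us,vs)]);H=hsv[vs,us]
or_=(H[:,0]<16)&(H[:,1]>150)&(H[:,2]>120)
top=P[or_&(P[:,2]>78)]
print('grip top',len(top),top.mean(0),np.percentile(top[:,2],[5,95]))
g=cv2.minAreaRect(top[:,:2].astype(np.float32));print(g)
wh=(~or_)&(P[:,2]>22)&(P[:,2]<29)
W=P[wh];print('block top',len(W),W[:,2].mean(),cv2.minAreaRect(W[:,:2].astype(np.float32)),W.min(0),W.max(0))
print('bench z',np.median(P[P[:,2]<12,2]))
# contour of grip top
m=np.zeros(D.shape,np.uint8);m[vs[or_&(P[:,2]>78)],us[or_&(P[:,2]>78)]]=255
print('px',np.nonzero(m)[1].mean(),np.nonzero(m)[0].mean())
# near bench neighbours: what is tall near
vs,us=np.nonzero(D>0);k=(vs>150)&(vs<300)&(us>150)&(us<400);vs,us=vs[k],us[k]
P=np.array([dep(c,u,v,D) for u,v in zip(us,vs)]);H=hsv[vs,us]
t=(H[:,0]>80)&(H[:,0]<97)&(H[:,1]>120)&(P[:,2]>5)&(us<270)
print('turq',P[t].min(0),P[t].max(0),P[t].mean(0))
E
```

```text
grip top 302 [ 462.59705294 -131.89005229   84.33803735] [79.85155282 83.74734326]
((424.7816162109375, -126.95004272460938), (17.787683486938477, 103.86201477050781), 82.24993896484375)
block top 275 26.28543432060364 ((463.79547119140625, -132.1400146484375), (49.37714385986328, 24.101852416992188), 3.239011287689209) [ 438.87812176 -145.09072784   23.15770791] [ 488.06347762 -119.02768131   28.89692544]
bench z 0.625891578672281
px 250.59271523178808 201.52980132450332
turq [ 517.65231716 -193.99341456    5.18075143] [ 565.80115295 -144.00307858   84.40016745] [ 537.18934838 -166.92580123   47.8706567 ]
```

View pics/w2c.png

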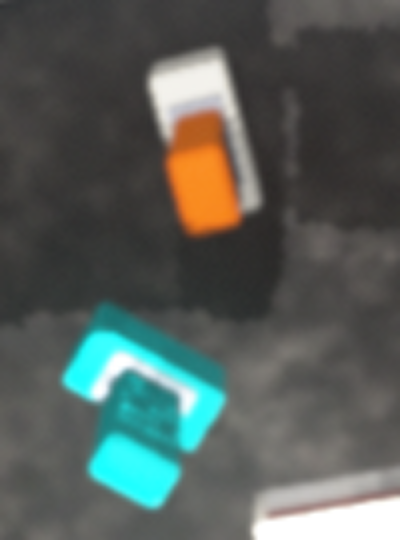

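```bash
python3 -m jog '[[[0.45,-0.19,-2,0,0,0.065,1],[0.45,-0.19,-2,0,0,0.065,1],[0.45,-0.19,-2,0,0,0.065,1],[0.44,-0.18,-3,0,0,0.063,1],[0,0,-1,0,0,0,1],[0,0,0,0,0,0,1],[0,0,0,0,0,0,1],[0,0,0,0,0,0,1]]]'
python3 - <<'E'
from h import *
o=pose();c=cam('wrist',o);p,d=grab_frame('wrist');cv2.imwrite('pics/w3.png',p);np.savez('pics/w3.npz',d=d,K=c[0],R=c[1],p=c[2])
hsv=cv2.cvtColor(p,cv2.COLOR_BGR2HSV).astype(int)
vs,us=np.nonzero((d>0)&(hsv[...,0]<16)&(hsv[...,1]>150)&(hsv[...,2]>120));k=(vs<330)&(us>180)&(us<330);vs,us=vs[k],us[k]
P=np.array([dep(c,u,v,d) for u,v in zip(us,vs)]);T=P[(P[:,2]>79)&(P[:,2]<87)]
print(len(T),T.mean(0),cv2.minAreaRect(T[:,:2].astype(np.float32)))
vs,us=np.nonzero(d>0);k=(vs<330)&(us>180)&(us<330);vs,us=vs[k],us[k]
P=np.array([dep(c,u,v,d) for u,v in zip(us,vs)]);T=P[(P[:,2]>23)&(P[:,2]<28)&(abs(P[:,0]-464)<35)&(abs(P[:,1]+132)<30)]
print(len(T),cv2.minAreaRect(T[:,:2].astype(np.float32)))
E
```

```text
t: 3.5
ee_pos: [464.4, -133.3, 130.6]
orientation: [0.707, -0.019, 0.706, 0.019]
ft_force: [0.7, -0.2, 0.1]
opening: 94.0
t 3.5 tcp [ 464.4 -133.3  130.6] x [ 0.002  0.    -1.   ] y [-0.055  0.999  0.   ] F [ 0.67 -0.15  0.08] open 94.0
208 [ 463.03962961 -132.06945854   81.65941419] ((463.3497009277344, -131.95309448242188), (23.24398422241211, 15.685980796813965), 0.3395845293998718)
483 ((463.4962463378906, -132.43295288085938), (49.271549224853516, 23.743206024169922), 3.790377616882324)
```

View pics/w3.png

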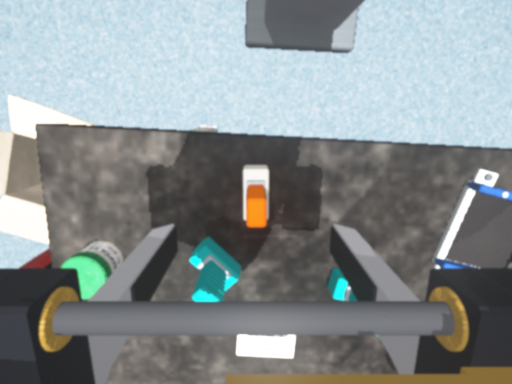

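The paddle lies squarely between the jaws at (257,200), and this second wrist view puts the grip top at z ≈ 82. I'll go down and grip.

```bash
python3 -m jog '[[[-0.05,0.05,-3,0,0,0,1],[-0.05,0.05,-3,0,0,0,1],[0,0,-2.5,0,0,0,1],[0,0,-1.4,0,0,0,1],[0,0,0,0,0,0,1],[0,0,0,0,0,0,1]]]'
python3 -m jog '[[[0,0,0,0,0,0,0],[0,0,0,0,0,0,0],[0,0,0,0,0,0,0],[0,0,0,0,0,0,0],[0,0,0,0,0,0,0],[0,0,0,0,0,0,0],[0,0,0,0,0,0,0],[0,0,0,0,0,0,0]]]'; python3 -c "
from h import *;pose()"
```

```text
t: 4.15
ee_pos: [463.2, -132.7, 31.3]
orientation: [0.707, -0.019, 0.707, 0.019]
ft_force: [-0.2, -0.8, -0.9]
opening: 94.1
t: 4.95
ee_pos: [462.8, -132.5, 30.4]
orientation: [0.707, -0.02, 0.707, 0.019]
ft_force: [0.0, -0.6, -0.9]
opening: 33.5
t 4.95 tcp [ 462.8 -132.5   30.4] x [-0. -0. -1.] y [-0.055  0.998 -0.   ] F [ 0.02 -0.59 -0.89] open 33.5
```

```bash
python3 -m jog '[[[0,0,0,0,0,0,0],[0,0,0,0,0,0,0],[0,0,0,0,0,0,0],[0,0,0,0,0,0,0],[0,0,0,0,0,0,0]]]'; python3 -c "
from h import *;pose()
import time
"
```

```text
t: 5.45
ee_pos: [462.8, -132.5, 30.4]
orientation: [0.707, -0.02, 0.707, 0.019]
ft_force: [0.1, 0.0, -0.6]
opening: 16.0
t 5.45 tcp [ 462.8 -132.5   30.4] x [-0. -0. -1.] y [-0.055  0.998 -0.   ] F [ 0.07  0.   -0.64] open 16.0
```

```bash
python3 -m jog '[[[0,0,1,0,0,0,0],[0,0,3,0,0,0,0],[0,0,3,0,0,0,0],[0,0,2,0,0,0,0],[0.4,3.1,0,0,0,-0.0324,0],[0.4,3.1,0,0,0,-0.0324,0],[0.4,3.1,0,0,0,-0.0324,0],[0.4,3.1,0,0,0,-0.0324,0]]]'; python3 -m jog '[[[0.4,3.1,0,0,0,-0.0324,0],[0.4,3.1,0,0,0,-0.0324,0],[0.4,3.1,0,0,0,-0.0324,0],[0.43,3.0,0,0,0,-0.0324,0],[0,0,0,0,0,0,0],[0,0,0,0,0,0,0],[0,0,0,0,0,0,0],[0,0,0,0,0,0,0]]]'
python3 - <<'E'
from h import *
o=pose();c=cam('wrist',o);p,d=grab_frame('wrist');cv2.imwrite('pics/w4.png',p);np.savez('pics/w4.npz',d=d,K=c[0],R=c[1],p=c[2])
E
```

```text
t: 6.25
ee_pos: [478.8, -7.4, 121.2]
orientation: [0.707, 0.027, 0.706, -0.027]
ft_force: [0.4, 0.3, -0.5]
opening: 15.7
t: 7.05
ee_pos: [495.0, 113.4, 120.7]
orientation: [0.703, 0.073, 0.703, -0.072]
ft_force: [0.6, -0.7, -0.0]
opening: 15.9
t 7.05 tcp [495.  113.4 120.7] x [ 0.  0. -1.] y [0.204 0.979 0.   ] F [ 0.59 -0.69 -0.01] open 15.9
```

View pics/w4.png

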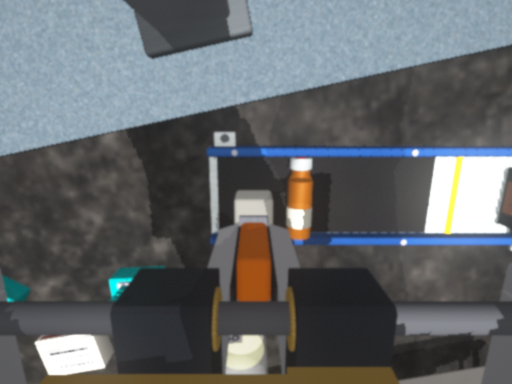

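```bash
cat >> h.py <<'E'
d_=np.array([0.2030201,0.9791746]);n_=np.array([-d_[1],d_[0]]);org=np.array([519.5,232.3])
def tr(P): q=np.atleast_2d(P)[:,:2]-org; return np.c_[q@d_,q@n_,np.atleast_2d(P)[:,2]]
def cloud(c,D,r0,r1,u0,u1):
    vs,us=np.nonzero(D[r0:r1,u0:u1]>0);vs+=r0;us+=u0
    return tr(np.array([dep(c,u,v,D) for u,v in zip(us,vs)])),us,vs
E
python3 - <<'E'
from h import *
c,D=wcam('pics/w4.npz');p=cv2.imread('pics/w4.png')
hsv=cv2.cvtColor(p,cv2.COLOR_BGR2HSV).astype(int)
print('tcp',tr(get_obs()['ee_pos']))
P,us,vs=cloud(c,D,145,255,205,512)
H=hsv[vs,us]
b=(H[:,0]>100)&(H[:,0]<128)&(H[:,1]>90)&(P[:,2]>16)&(P[:,2]<28)
for sg in(1,-1):
    Q=P[b&(P[:,1]*sg>20)];print('wall',len(Q),np.polyfit(Q[:,0],Q[:,1],1),Q[:,2].mean())
y=(H[:,0]>22)&(H[:,0]<35)&(H[:,1]>150)&(H[:,2]>120);print('lip',P[y].mean(0))
k=(us>283)&(us<318)&(abs(P[:,1])<37)&(P[:,2]>22)&(P[:,2]<40);Q=P[k];print('vial',np.polyfit(Q[:,1],Q[:,0],1),np.percentile(Q[:,0],[2,98]),np.percentile(Q[:,1],[1,99]),Q[:,2].max())
P,us,vs=cloud(c,D,185,245,230,280);k=(P[:,2]>100)&(P[:,2]<125);Q=P[(P[:,2]>80)&(P[:,2]<130)]
print(np.histogram(Q[:,2],20));Q=Q[(Q[:,2]>105)&(Q[:,2]<122)];print(len(Q),np.median(Q[:,2]),cv2.minAreaRect(Q[:,:2].astype(np.float32)))
E
```

```text
tcp [[-121.2539207    -0.15852486  120.66324427]]
wall 2867 [9.24505026e-04 4.13146914e+01] 21.9088973987999
wall 2008 [-1.65129463e-04 -4.31649566e+01] 21.743509994680025
lip [69.34207204 -2.38272292 10.44875465]
vial [ 3.22574367e-03 -8.05735206e+01] [-90.38930705 -69.74365644] [-35.74413564  35.65753318] 33.36417837602079
(array([ 26,  16,  23,  27,  24,  22,  26,  26,  22,  34,  29,  34, 383,
       333,  95, 137,  47,  48,  59,  51]), array([ 92.53480814,  94.40551321,  96.27621829,  98.14692336,
       100.01762843, 101.8883335 , 103.75903857, 105.62974364,
       107.50044871, 109.37115378, 111.24185885, 113.11256392,
       114.98326899, 116.85397406, 118.72467913, 120.5953842 ,
       122.46608927, 124.33679434, 126.20749941, 128.07820448,
       129.94890955]))
1092 116.86743638817413 ((-122.34770965576172, 15.368773460388184), (23.743181228637695, 16.558170318603516), 0.5418443083763123)
```

```bash
python3 -m jog '[[[0.05,0,-2,0,0,0,0],[0.04,0,-2,0,0,0,0],[0,0,-2,0,0,0,0],[0,0,-1.3,0,0,0,0],[0,0,-0.5,0,0,0,0],[0,0,0,0,0,0,0],[0,0,0,0,0,0,0],[0,0,0,0,0,0,0]]]'
cat > look.py <<'E'
from h import *
import sys
n=sys.argv[1]
o=pose();print('tcp trk',tr(o['ee_pos']).round(2),'F along',round(o['ft_force'][:2]@d_,2))
c=cam('wrist',o);p,D=grab_frame('wrist');cv2.imwrite(f'pics/{n}.png',p);np.savez(f'pics/{n}.npz',d=D,K=c[0],R=c[1],p=c[2])
hsv=cv2.cvtColor(p,cv2.COLOR_BGR2HSV).astype(int)
P,us,vs=cloud(c,D,130,262,200,512);H=hsv[vs,us]
am=(H[:,0]>3)&(H[:,0]<20)&(H[:,1]>130)&(H[:,2]>60)&(abs(P[:,1])<36)&(P[:,2]>20)&(P[:,2]<36)
Q=P[am]
if len(Q)>30: print('vial',len(Q),np.polyfit(Q[:,1],Q[:,0],1).round(3),np.percentile(Q[:,0],[2,50,98]).round(1),np.percentile(Q[:,1],[1,99]).round(1),Q[:,2].max().round(1))
cv2.imwrite(f'pics/{n}c.png',cv2.resize(p[110:270,200:466],None,fx=3,fy=3,interpolation=cv2.INTER_CUBIC))
E
python3 look.py w5
```

```text
t: 7.9
ee_pos: [496.5, 114.6, 43.2]
orientation: [0.704, 0.072, 0.703, -0.072]
ft_force: [-0.4, -0.3, -1.0]
opening: 16.0
t 7.9 tcp [496.5 114.6  43.2] x [ 0.001  0.001 -1.   ] y [0.203 0.979 0.001] F [-0.37 -0.34 -1.02] open 16.0
tcp trk [[-119.89   -1.33   43.19]] F along -0.41
vial 1225 [ 3.900e-02 -8.194e+01] [-90.7 -83.6 -70.2] [-8.6 23.8] 32.8
```

View pics/w5c.png

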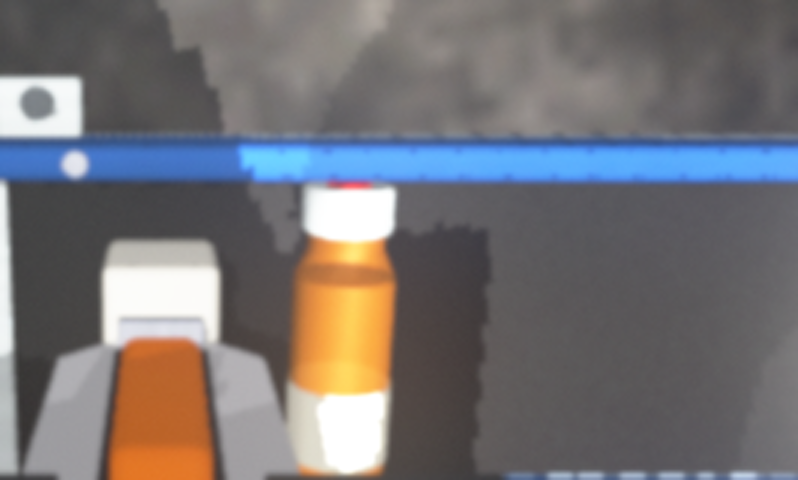

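```bash
python3 -m jog '[[[0.04,0.2,0,0,0,0,0],[0.04,0.2,0,0,0,0,0],[0.04,0.2,0,0,0,0,0],[0.04,0.2,0,0,0,0,0],[0.04,0.2,0,0,0,0,0],[0.04,0.2,0,0,0,0,0],[0.04,0.2,0,0,0,0,0],[0.04,0.2,0,0,0,0,0]]]'; python3 -m jog '[[[0.04,0.2,0,0,0,0,0],[0.05,0.25,0,0,0,0,0],[0.06,0.3,0,0,0,0,0],[0.07,0.34,0,0,0,0,0],[0.08,0.39,0,0,0,0,0],[0.08,0.39,0,0,0,0,0],[0.08,0.39,0,0,0,0,0],[0.08,0.39,0,0,0,0,0]]]'; python3 look.py w6
```

```text
t: 8.75
ee_pos: [499.2, 130.6, 42.5]
orientation: [0.703, 0.072, 0.703, -0.072]
ft_force: [-0.3, 0.5, -0.7]
opening: 16.1
t: 9.55
ee_pos: [504.6, 157.4, 42.4]
orientation: [0.703, 0.072, 0.703, -0.072]
ft_force: [0.6, -0.3, -0.6]
opening: 15.8
t 9.55 tcp [504.6 157.4  42.4] x [-0. -0. -1.] y [ 0.203  0.979 -0.   ] F [ 0.61 -0.32 -0.59] open 15.8
tcp trk [[-76.39  -0.65  42.45]] F along -0.19
vial 1295 [ -0.188 -51.459] [-63.3 -53.  -43.9] [-8.7 24.6] 32.9
```

View pics/w6c.png

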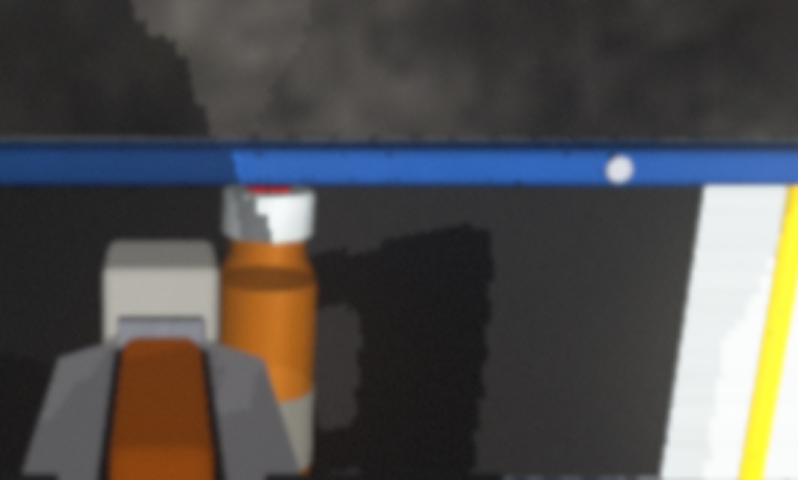

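```bash
python3 -m jog '[[[0.08,0.39,0,0,0,0,0],[0.08,0.39,0,0,0,0,0],[0.08,0.39,0,0,0,0,0],[0.08,0.39,0,0,0,0,0],[0.08,0.39,0,0,0,0,0],[0.08,0.39,0,0,0,0,0],[0.08,0.39,0,0,0,0,0],[0.08,0.39,0,0,0,0,0]]]'; python3 -m jog '[[[0.08,0.39,0,0,0,0,0],[0.08,0.39,0,0,0,0,0],[0.08,0.39,0,0,0,0,0],[0.08,0.39,0,0,0,0,0],[0.08,0.39,0,0,0,0,0],[0.08,0.39,0,0,0,0,0],[0.08,0.39,0,0,0,0,0],[0.08,0.39,0,0,0,0,0]]]';python3 -m jog '[[[0.07,0.34,0,0,0,0,0],[0.07,0.34,0,0,0,0,0],[0.06,0.3,0,0,0,0,0],[0.06,0.3,0,0,0,0,0],[0.05,0.25,0,0,0,0,0],[0.04,0.2,0,0,0,0,0],[0.04,0.2,0,0,0,0,0],[0.04,0.2,0,0,0,0,0]]]'; python3 look.py w7
```

```text
t: 10.4
ee_pos: [511.0, 188.5, 42.5]
orientation: [0.703, 0.072, 0.703, -0.072]
ft_force: [0.0, 0.5, -0.7]
opening: 16.0
t: 11.2
ee_pos: [517.4, 219.7, 42.4]
orientation: [0.703, 0.072, 0.703, -0.072]
ft_force: [0.2, -0.1, 0.1]
opening: 15.5
t: 12.0
ee_pos: [521.7, 240.8, 42.5]
orientation: [0.703, 0.072, 0.703, -0.072]
ft_force: [-0.1, 0.0, -0.5]
opening: 15.7
t 12.0 tcp [521.7 240.8  42.5] x [-0. -0. -1.] y [ 0.203  0.979 -0.   ] F [-0.12  0.05 -0.48] open 15.7
tcp trk [[ 8.76 -0.43 42.47]] F along 0.02
vial 1238 [-0.2  33.61] [21.8 31.9 41. ] [-8.6 24.2] 33.0
```

View pics/w7c.png

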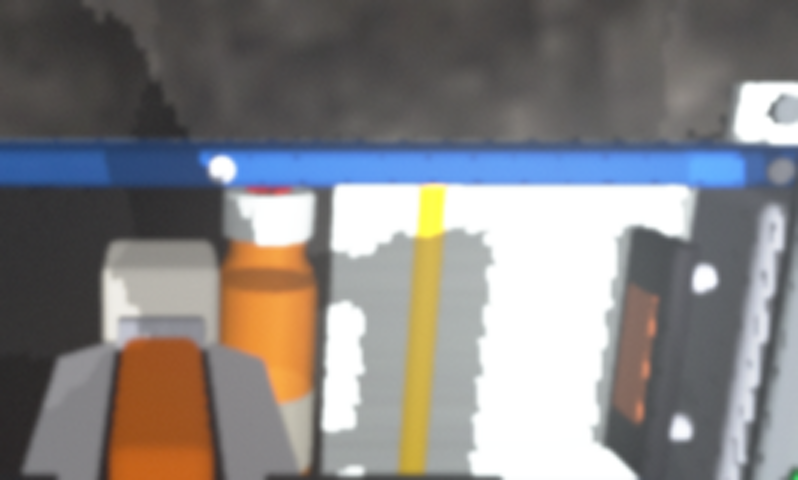

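```bash
python3 - <<'E'
from h import *
c,D=wcam('pics/w7.npz')
P,us,vs=cloud(c,D,185,262,390,450)
k=(abs(P[:,1])<24)&(P[:,2]>15)&(P[:,2]<28)&(P[:,0]<124);print('pad face',k.sum(),np.percentile(P[k,0],[5,25,50,75,95]),np.polyfit(P[k,1],P[k,0],1))
E
python3 -m jog '[[[0.04,0.2,0,0,0,0,0],[0.04,0.2,0,0,0,0,0],[0.06,0.29,0,0,0,0,0],[0.06,0.29,0,0,0,0,0],[0.06,0.29,0,0,0,0,0],[0.06,0.29,0,0,0,0,0],[0.06,0.29,0,0,0,0,0],[0.04,0.2,0,0,0,0,0]]]';python3 -m jog '[[[0.04,0.2,0,0,0,0,0],[0.04,0.2,0,0,0,0,0],[0.04,0.2,0,0,0,0,0],[0.03,0.15,0,0,0,0,0],[0.03,0.15,0,0,0,0,0],[0.02,0.1,0,0,0,0,0],[0.02,0.1,0,0,0,0,0],[0.02,0.1,0,0,0,0,0]]]'; python3 look.py w8
```

```text
pad face 704 [115.04501294 115.43080048 115.73391253 116.05888173 116.44217192] [4.80561541e-03 1.15745901e+02]
t: 12.85
ee_pos: [525.9, 261.5, 42.5]
orientation: [0.703, 0.072, 0.703, -0.072]
ft_force: [0.1, -0.3, -1.5]
opening: 16.1
t: 13.65
ee_pos: [528.3, 273.1, 42.4]
orientation: [0.703, 0.072, 0.703, -0.072]
ft_force: [-0.3, -0.2, -0.9]
opening: 15.7
t 13.65 tcp [528.3 273.1  42.4] x [-0. -0. -1.] y [ 0.203  0.979 -0.   ] F [-0.32 -0.22 -0.85] open 15.7
tcp trk [[41.75 -0.31 42.45]] F along -0.28
vial 669 [-0.225 66.116] [54.3 62.3 72.9] [-8.8 24.1] 33.3
```

```bash
python3 -m jog '[[[0.02,0.1,0,0,0,0,0],[0.02,0.1,0,0,0,0,0],[0.02,0.1,0,0,0,0,0],[0.02,0.1,0,0,0,0,0],[0.02,0.1,0,0,0,0,0],[0.02,0.1,0,0,0,0,0],[0.02,0.1,0,0,0,0,0],[0.02,0.1,0,0,0,0,0]]]'; python3 look.py w9
```

```text
t: 14.5
ee_pos: [529.9, 281.3, 42.5]
orientation: [0.703, 0.072, 0.703, -0.072]
ft_force: [0.3, 0.7, -1.0]
opening: 15.8
t 14.5 tcp [529.9 281.3  42.5] x [-0. -0. -1.] y [ 0.203  0.979 -0.   ] F [ 0.25  0.68 -1.04] open 15.8
tcp trk [[50.1  -0.22 42.47]] F along 0.72
vial 660 [-0.167 76.186] [65.4 71.9 84.6] [-8.4 24.2] 33.7
```

View pics/w9c.png

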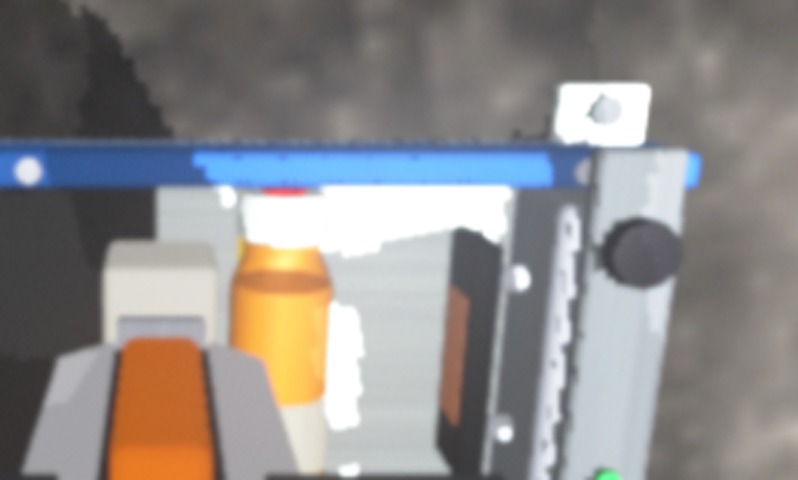

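```bash
cat > f.py <<'E'
from h import *
import sys
F=[];S=[]
for i in range(int(sys.argv[1])):
    o=get_obs();F.append(o['ft_force']);S.append(tr(o['ee_pos'])[0]);grab_frame('side')
F=np.array(F);print('t',round(o['t'],2),'trk',np.mean(S,0).round(2),'Falong',(F[:,:2]@d_).round(2),'mean',(F[:,:2]@d_).mean().round(2),'Fz',F[:,2].mean().round(2),'Flat',(F[:,:2]@n_).mean().round(2))
E
python3 f.py 4
python3 -m jog '[[[0.03,0.15,0,0,0,0,0],[0.03,0.15,0,0,0,0,0],[0.03,0.15,0,0,0,0,0],[0.03,0.15,0,0,0,0,0],[0.03,0.15,0,0,0,0,0],[0.03,0.15,0,0,0,0,0],[0.03,0.15,0,0,0,0,0],[0.03,0.15,0,0,0,0,0]]]';python3 -m jog '[[[0.03,0.15,0,0,0,0,0],[0.03,0.15,0,0,0,0,0],[0.03,0.15,0,0,0,0,0],[0.03,0.15,0,0,0,0,0],[0.03,0.15,0,0,0,0,0],[0.02,0.1,0,0,0,0,0],[0.02,0.1,0,0,0,0,0],[0.02,0.1,0,0,0,0,0]]]'; python3 look.py w10; python3 f.py 6
```

```text
t 14.7 trk [50.13 -0.21 42.47] Falong [-0.11  0.37 -0.32 -0.27] mean -0.08 Fz -0.47 Flat -0.17
t: 15.55
ee_pos: [532.3, 293.3, 42.5]
orientation: [0.703, 0.072, 0.703, -0.072]
ft_force: [-0.1, 0.8, -0.9]
opening: 15.6
t: 16.35
ee_pos: [534.4, 303.8, 42.5]
orientation: [0.703, 0.072, 0.703, -0.072]
ft_force: [-0.2, -0.1, -1.7]
opening: 15.7
t 16.35 tcp [534.4 303.8  42.5] x [-0. -0. -1.] y [ 0.203  0.979 -0.   ] F [-0.18 -0.07 -1.68] open 15.7
tcp trk [[ 7.299e+01 -7.000e-02  4.247e+01]] F along -0.1
vial 924 [ -0.165 105.419] [ 93.7 101.3 115.7] [-9.  23.4] 31.8
t 16.65 trk [ 7.298e+01 -6.000e-02  4.247e+01] Falong [-0.62 -0.5  -0.18  0.75 -0.69 -0.11] mean -0.23 Fz -0.75 Flat 0.11
```

View pics/w10c.png

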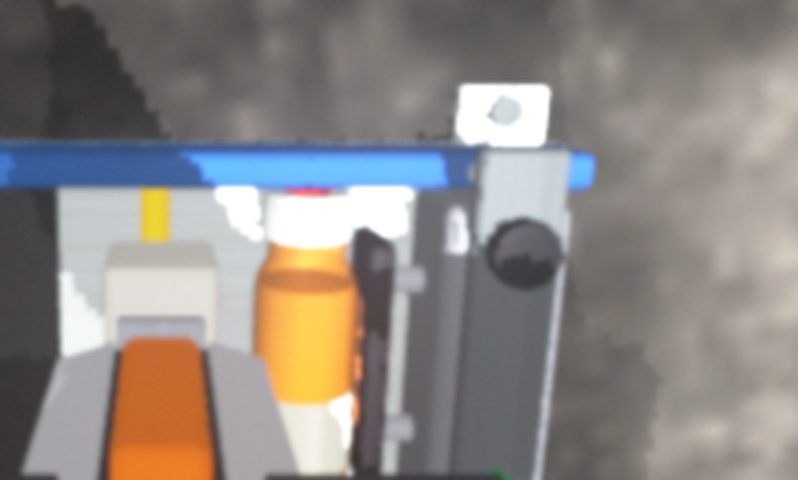

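The vial has rolled over the lip and rests at the pad, with a gap of about 7 mm to the paddle face. I'll close that gap slowly.

```bash
python3 -m jog '[[[0.02,0.1,0,0,0,0,0],[0.02,0.1,0,0,0,0,0],[0.02,0.1,0,0,0,0,0],[0.02,0.1,0,0,0,0,0],[0.02,0.1,0,0,0,0,0],[0.01,0.05,0,0,0,0,0],[0.01,0.05,0,0,0,0,0],[0.01,0.05,0,0,0,0,0]]]';python3 f.py 3; python3 -m jog '[[[0.01,0.05,0,0,0,0,0],[0.01,0.05,0,0,0,0,0],[0,0,0,0,0,0,0]]]'; python3 f.py 4
```

```text
t: 17.5
ee_pos: [535.7, 310.2, 42.5]
orientation: [0.703, 0.072, 0.703, -0.072]
ft_force: [1.1, 0.4, -0.8]
opening: 15.7
t 17.6 trk [ 7.961e+01 -1.000e-02  4.246e+01] Falong [ 0.61 -0.07  0.19] mean 0.24 Fz -1.05 Flat -0.12
t: 17.95
ee_pos: [535.9, 311.3, 42.5]
orientation: [0.703, 0.072, 0.703, -0.072]
ft_force: [-0.3, -0.3, -1.0]
opening: 15.8
t 18.1 trk [8.063e+01 1.000e-02 4.247e+01] Falong [-0.34  0.05  0.47  0.38] mean 0.14 Fz -0.77 Flat -0.14
```

```bash
python3 -m jog '[[[0.01,0.05,0,0,0,0,0],[0,0,0,0,0,0,0]]]'; python3 f.py 4;  python3 -m jog '[[[0.01,0.05,0,0,0,0,0],[0,0,0,0,0,0,0]]]'; python3 f.py 4
```

```text
t: 18.35
ee_pos: [536.0, 311.8, 42.5]
orientation: [0.703, 0.072, 0.703, -0.072]
ft_force: [0.1, -0.4, -0.8]
opening: 16.0
t 18.5 trk [ 8.112e+01 -1.000e-02  4.247e+01] Falong [-0.4   0.1   0.51 -0.6 ] mean -0.1 Fz -0.88 Flat 0.03
t: 18.75
ee_pos: [536.1, 312.3, 42.5]
orientation: [0.703, 0.072, 0.703, -0.072]
ft_force: [-0.0, 0.2, -0.6]
opening: 15.6
t 18.9 trk [81.63 -0.   42.46] Falong [ 0.16 -0.25 -0.08  0.74] mean 0.14 Fz -0.91 Flat 0.25
```

```bash
python3 -m jog '[[[0.01,0.05,0,0,0,0,0],[0,0,0,0,0,0,0]]]'; python3 f.py 3;  python3 -m jog '[[[0.01,0.05,0,0,0,0,0],[0,0,0,0,0,0,0]]]'; python3 f.py 3; python3 look.py w11
```

```text
t: 19.15
ee_pos: [536.2, 312.6, 42.4]
orientation: [0.703, 0.072, 0.703, -0.072]
ft_force: [-0.6, 0.6, -0.8]
opening: 15.7
t 19.25 trk [82.06 -0.   42.44] Falong [ 0.43 -0.83  0.5 ] mean 0.03 Fz -1.23 Flat 0.52
t: 19.5
ee_pos: [536.2, 313.0, 42.4]
orientation: [0.703, 0.072, 0.703, -0.072]
ft_force: [-0.3, -2.1, -0.5]
opening: 15.9
t 19.6 trk [82.42 -0.   42.44] Falong [-2.12 -1.7  -2.01] mean -1.94 Fz -0.75 Flat 0.46
t 19.65 tcp [536.2 313.   42.4] x [-0. -0. -1.] y [ 0.203  0.979 -0.   ] F [ 0.03 -2.07 -0.37] open 15.7
tcp trk [[8.243e+01 1.000e-02 4.242e+01]] F along -2.02
vial 804 [ -0.315 109.233] [ 95.1 106.7 115.9] [-8.5 23.9] 32.6
```

View pics/w11c.png

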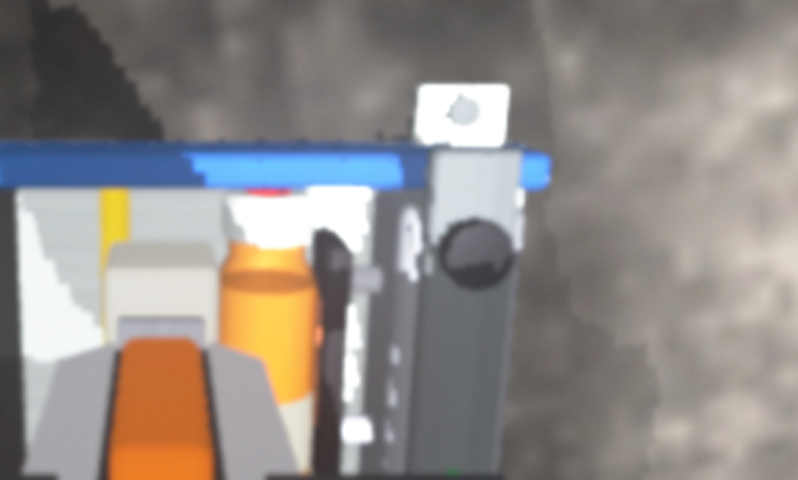

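Contact made: the vial is square to the pad and the push is 2 N. I'll raise it towards 6 N.

```bash
python3 -m jog '[[[0.01,0.05,0,0,0,0,0],[0.01,0.05,0,0,0,0,0],[0,0,0,0,0,0,0]]]'; python3 f.py 3;  python3 -m jog '[[[0.01,0.05,0,0,0,0,0],[0,0,0,0,0,0,0]]]'; python3 f.py 3
```

```text
t: 20.0
ee_pos: [536.4, 313.9, 42.4]
orientation: [0.703, 0.072, 0.704, -0.072]
ft_force: [-0.7, -4.4, -0.2]
opening: 15.7
t 20.1 trk [8.334e+01 1.000e-02 4.241e+01] Falong [-4.4  -5.46 -4.25] mean -4.71 Fz 0.37 Flat -0.06
t: 20.35
ee_pos: [536.5, 314.5, 42.4]
orientation: [0.703, 0.072, 0.703, -0.072]
ft_force: [-1.4, -5.8, -0.5]
opening: 15.8
t 20.45 trk [8.39e+01 1.00e-02 4.24e+01] Falong [-5.96 -4.46 -5.36] mean -5.26 Fz -0.34 Flat -0.22
```

```bash
python3 -m jog '[[[0.01,0.03,0,0,0,0,0],[0,0,0,0,0,0,0],[0,0,0,0,0,0,0]]]'; python3 f.py 8;  python3 -m jog '[[[0,0,0,0,0,0,0],[0,0,0,0,0,0,0],[0,0,0,0,0,0,0],[0,0,0,0,0,0,0],[0,0,0,0,0,0,0],[0,0,0,0,0,0,0],[0,0,0,0,0,0,0],[0,0,0,0,0,0,0]]]'; python3 f.py 6
```

```text
t: 20.8
ee_pos: [536.6, 314.6, 42.4]
orientation: [0.703, 0.072, 0.704, -0.072]
ft_force: [-1.4, -5.8, -0.0]
opening: 15.9
t 21.15 trk [ 8.404e+01 -1.000e-02  4.239e+01] Falong [-5.93 -6.52 -5.61 -5.79 -6.97 -6.12 -6.33 -5.63] mean -6.11 Fz 0.38 Flat -0.08
t: 22.0
ee_pos: [536.6, 314.6, 42.4]
orientation: [0.703, 0.072, 0.704, -0.072]
ft_force: [-1.1, -5.5, 1.1]
opening: 16.0
t 22.25 trk [ 8.405e+01 -2.000e-02  4.239e+01] Falong [-5.61 -5.84 -5.27 -5.92 -6.11 -6.11] mean -5.81 Fz 0.43 Flat -0.23
```

The push held at about 6 N for roughly 1.6 s. I'll ease off slowly.

```bash
python3 -m jog '[[[-0.005,-0.025,0,0,0,0,0],[-0.005,-0.025,0,0,0,0,0],[-0.005,-0.025,0,0,0,0,0],[-0.005,-0.025,0,0,0,0,0],[-0.005,-0.025,0,0,0,0,0],[-0.005,-0.025,0,0,0,0,0],[-0.005,-0.025,0,0,0,0,0],[-0.005,-0.025,0,0,0,0,0]]]'; python3 -m jog '[[[-0.005,-0.025,0,0,0,0,0],[-0.005,-0.025,0,0,0,0,0],[-0.005,-0.025,0,0,0,0,0],[-0.005,-0.025,0,0,0,0,0],[-0.005,-0.025,0,0,0,0,0],[-0.005,-0.025,0,0,0,0,0],[-0.005,-0.025,0,0,0,0,0],[-0.005,-0.025,0,0,0,0,0]]]';python3 f.py 2; python3 -m jog '[[[-0.01,-0.04,0,0,0,0,0],[-0.01,-0.04,0,0,0,0,0],[-0.01,-0.05,0,0,0,0,0],[-0.01,-0.05,0,0,0,0,0],[-0.01,-0.05,0,0,0,0,0],[-0.01,-0.05,0,0,0,0,0],[-0.01,-0.05,0,0,0,0,0],[-0.01,-0.05,0,0,0,0,0]]]'; python3 look.py w12
```

```text
t: 23.1
ee_pos: [536.3, 313.2, 42.5]
orientation: [0.703, 0.072, 0.703, -0.072]
ft_force: [-0.1, -2.1, -1.0]
opening: 16.0
t: 23.9
ee_pos: [535.9, 311.0, 42.5]
orientation: [0.703, 0.072, 0.703, -0.072]
ft_force: [0.2, -0.8, -1.5]
opening: 15.7
t 23.95 trk [ 8.037e+01 -6.000e-02  4.247e+01] Falong [-0.76 -0.75] mean -0.76 Fz -1.02 Flat -0.24
t: 24.8
ee_pos: [535.1, 307.2, 42.5]
orientation: [0.703, 0.072, 0.703, -0.072]
ft_force: [0.7, 0.2, -0.8]
opening: 15.8
t 24.8 tcp [535.1 307.2  42.5] x [-0. -0. -1.] y [ 0.203  0.979 -0.   ] F [ 0.67  0.24 -0.83] open 15.8
tcp trk [[ 7.646e+01 -4.000e-02  4.248e+01]] F along 0.38
vial 854 [ -0.27 107.38] [ 94.  103.9 115.7] [-10.3  23.6] 32.9
```

View pics/w12c.png

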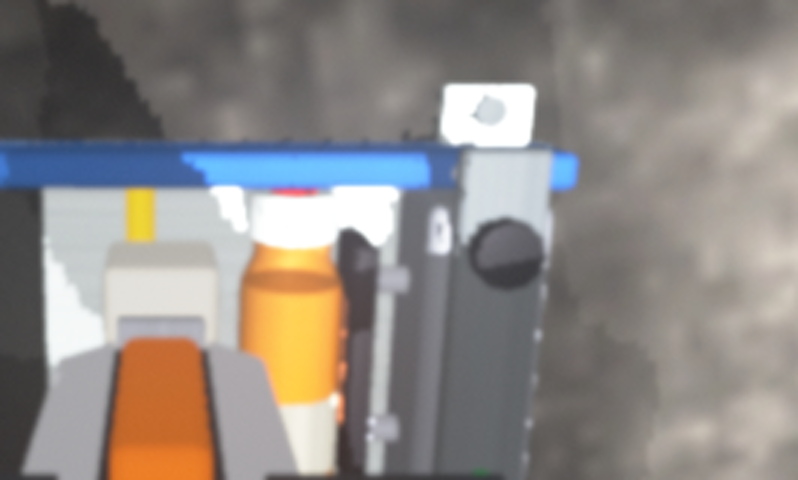

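The vial is resting in the bay and the paddle is clear. I'll back off, lift, and carry the paddle back to its old place.

```bash
python3 -m jog '[[[-0.04,-0.2,0,0,0,0,0],[-0.06,-0.29,0,0,0,0,0],[-0.06,-0.29,0,0,0,0,0],[-0.04,-0.2,0,0,0,0,0],[0,0,0.5,0,0,0,0],[0,0,1.5,0,0,0,0],[0,0,3,0,0,0,0],[0,0,3,0,0,0,0]]]'; python3 -m jog '[[[-0.7,-4,0,0,0,0.026,0],[-0.7,-4,0,0,0,0.026,0],[-0.7,-4,0,0,0,0.026,0],[-0.7,-4,0,0,0,0.026,0],[-0.7,-4,0,0,0,0.026,0],[-0.7,-4,0,0,0,0.026,0],[-0.7,-4,0,0,0,0.026,0],[-0.7,-4,0,0,0,0.026,0]]]';python3 -m jog '[[[-0.7,-4,0,0,0,0.026,0],[-0.7,-4,0,0,0,0.026,0],[0,-2,0,0,0,0,0],[0,0,0,0,0,0,0],[0,0,0,0,0,0,0],[0,0,0,0,0,0,0]]]'; python3 -c "
from h import *
o=pose();c=cam('wrist',o);p,d=grab_frame('wrist');cv2.imwrite('pics/w13.png',p)"
```

```text
t: 25.65
ee_pos: [533.1, 297.2, 124.3]
orientation: [0.703, 0.072, 0.703, -0.072]
ft_force: [-0.3, 0.2, -0.2]
opening: 15.8
t: 26.45
ee_pos: [477.0, -24.0, 123.6]
orientation: [0.708, -0.001, 0.707, 0.002]
ft_force: [0.6, 0.3, -0.7]
opening: 16.0
t: 27.05
ee_pos: [463.4, -121.7, 122.8]
orientation: [0.707, -0.02, 0.707, 0.02]
ft_force: [-0.4, 0.3, -0.0]
opening: 15.5
t 27.05 tcp [ 463.4 -121.7  122.8] x [ 0.  0. -1.] y [-0.057  0.998  0.   ] F [-0.44  0.25 -0.03] open 15.5
```

View pics/w13.png

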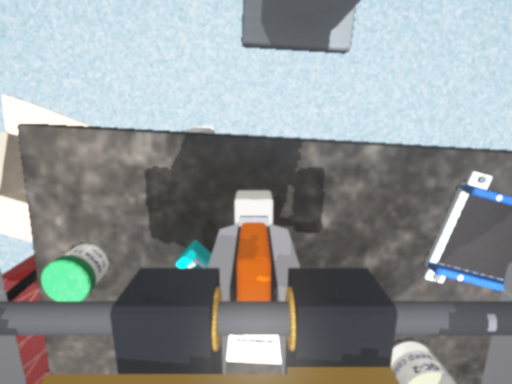

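```bash
python3 -m jog '[[[0,0,-3,0,0,0,0],[0,0,-3,0,0,0,0],[0,0,-2,0,0,0,0],[0,0,-0.6,0,0,0,0],[0,0,-0.2,0,0,0,0],[0,0,0,0,0,0,0],[0,0,0,0,0,0,0],[0,0,0,0,0,0,0]]]'; python3 f.py 3; python3 -m jog '[[[0,0,-0.1,0,0,0,0],[0,0,-0.1,0,0,0,0],[0,0,-0.1,0,0,0,0],[0,0,0,0,0,0,0]]]'; python3 f.py 3
```

```text
t: 27.9
ee_pos: [463.7, -122.5, 35.2]
orientation: [0.707, -0.02, 0.706, 0.02]
ft_force: [0.1, -1.0, -0.7]
opening: 16.2
t 28.0 trk [-358.76  -17.25   35.12] Falong [-0.91  0.89 -0.59] mean -0.2 Fz -0.88 Flat -0.26
t: 28.45
ee_pos: [463.0, -122.7, 31.3]
orientation: [0.707, -0.02, 0.707, 0.02]
ft_force: [0.3, -0.4, -0.9]
opening: 15.9
t 28.55 trk [-359.02  -16.71   31.36] Falong [-0.35  0.14 -0.41] mean -0.2 Fz -0.9 Flat 0.03
```

```bash
python3 -m jog '[[[0,0,-0.05,0,0,0,0],[0,0,-0.05,0,0,0,0],[0,0,0,0,0,0,0]]]'; python3 f.py 3; python3 -m jog '[[[0,0,-0.05,0,0,0,0],[0,0,0,0,0,0,0]]]'; python3 f.py 3
```

```text
t: 28.9
ee_pos: [463.1, -122.6, 30.5]
orientation: [0.707, -0.02, 0.707, 0.02]
ft_force: [-0.1, -0.7, -0.1]
opening: 16.1
t 29.0 trk [-358.98  -16.8    30.46] Falong [-0.7  -0.79 -0.18] mean -0.55 Fz -0.32 Flat 0.09
t: 29.25
ee_pos: [463.1, -122.6, 30.4]
orientation: [0.707, -0.02, 0.707, 0.02]
ft_force: [-4.4, 1.3, 15.4]
opening: 15.4
t 29.35 trk [-358.98  -16.82   30.39] Falong [ 0.39 -0.48  0.79] mean 0.23 Fz 15.25 Flat 4.62
```

The paddle is standing on the bench. I'll relax the press and release it.

```bash
python3 -m jog '[[[0,0,0.03,0,0,0,0],[0,0,0,0,0,0,0]]]'; python3 f.py 2; python3 -m jog '[[[0,0,0,0,0,0,0.2],[0,0,0,0,0,0,0.4],[0,0,0,0,0,0,0.6],[0,0,0,0,0,0,0.8],[0,0,0,0,0,0,1],[0,0,0,0,0,0,1],[0,0,0,0,0,0,1],[0,0,0,0,0,0,1]]]';  python3 -m jog '[[[0,0,0,0,0,0,1],[0,0,0,0,0,0,1],[0,0,0,0,0,0,1],[0,0,0,0,0,0,1],[0,0,0,0,0,0,1],[0,0,0,0,0,0,1]]]'
```

```text
t: 29.6
ee_pos: [463.1, -122.6, 30.4]
orientation: [0.707, -0.02, 0.707, 0.02]
ft_force: [-1.7, 0.3, 6.8]
opening: 16.1
t 29.65 trk [-358.96  -16.86   30.42] Falong [-0.06 -0.27] mean -0.17 Fz 7.19 Flat 0.98
t: 30.5
ee_pos: [463.1, -122.6, 30.3]
orientation: [0.707, -0.02, 0.707, 0.02]
ft_force: [-0.1, -0.9, -0.1]
opening: 71.3
t: 31.1
ee_pos: [463.1, -122.6, 30.3]
orientation: [0.707, -0.02, 0.707, 0.02]
ft_force: [0.6, -0.4, 0.5]
opening: 94.1
```

```bash
python3 -m jog '[[[0,0,1,0,0,0,1],[0,0,3,0,0,0,1],[0,0,4,0,0,0,1],[0,0,4,0,0,0,1],[0,0,4,0,0,0,1],[0,0,2,0,0,0,1],[0,0,0,0,0,0,1],[0,0,0,0,0,0,1]]]'; python3 - <<'E'
from h import *
o=pose();c=cam('wrist',o)
for n in('wrist','side','top'):
    p,d=grab_frame(n);cv2.imwrite(f'pics/{n}f.png',p)
    if n=='top': t=p
    if n=='side': s=p
    if n=='wrist':
        P,us,vs=cloud(c,d,100,330,180,330)
cv2.imwrite('pics/fin.png',np.vstack([cv2.resize(s[150:280,120:400],(700,325)),cv2.resize(t[140:240,140:390],(700,275))]))
E
```

```text
t: 31.9
ee_pos: [463.0, -122.5, 210.6]
orientation: [0.707, -0.02, 0.706, 0.02]
ft_force: [0.2, -0.0, 0.2]
opening: 94.0
t 31.9 tcp [ 463.  -122.5  210.6] x [ 0.001  0.001 -1.   ] y [-0.056  0.998  0.001] F [ 0.18 -0.03  0.19] open 94.0
```

View pics/fin.png

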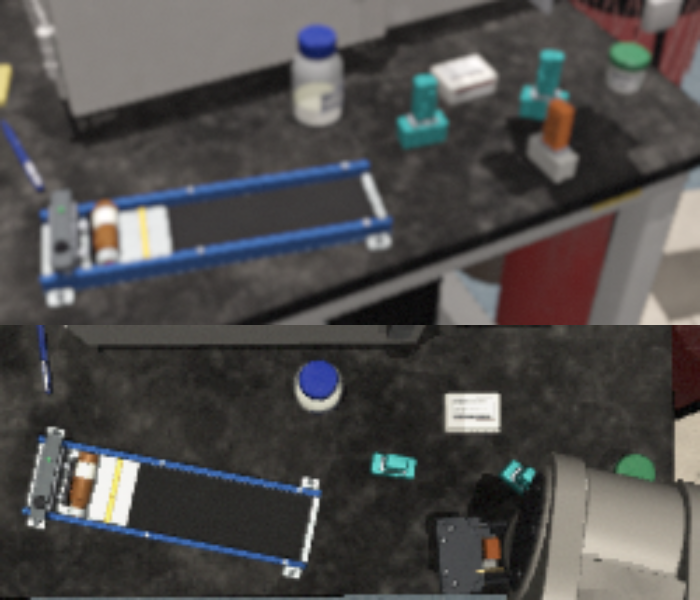

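View pics/wristf.png

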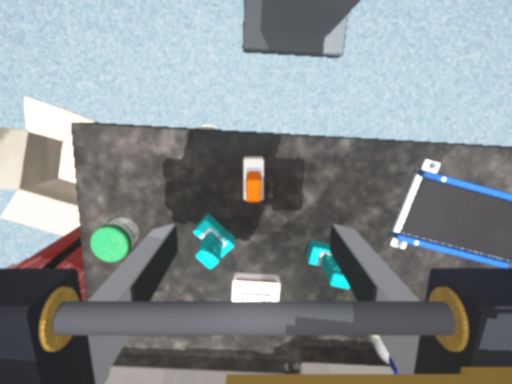

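The paddle is upright at wrist (254,180) and the vial lies in the bay between lip and pad at fin (105,232). The jar, bottle and carton are where they were, and the gripper is clear. I'll hand the job in.

```bash
python3 -c "
from plant import *
print(close_job())"
```

```text
the job is handed in; nothing more can be done
None
```

The job is done and handed in at about 32 s. I took the white paddle by its orange grip and rolled the vial along the track, over the lip and up to the pad. The gripper did not touch the vial and the vial stayed in the track.

- **Pad reading:** the push averaged 5.8 to 6.1 N for about 1.6 s. Force readings scattered by about ±0.8 N. The highest reading was about 7 N and the lowest during the hold was 5.3 N.
- **Release:** I eased off at about 3 mm/s, and the vial stayed in the bay, still next to the pad.
- **Paddle:** it stands upright again, about 10 mm from where it started. It was set down with a brief 15 N press on the bench.
- **Last checks:** the final pictures showed the vial lying between lip and pad, and the jar, bottle, carton and turquoise look-alikes unmoved by eye. The gripper was open and clear above the paddle. No checks failed. I saw only small disagreements of 1 to 2 mm between measurements of the track, vial and paddle positions.

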